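# Put the charged battery back in the label printer

### The arm

A 7-joint arm with a two-finger parallel gripper is mounted at the origin on the work surface. World frame = base frame: x ahead of the robot, y to its left, z up, the work surface at z = 0. Lengths are in m, angles in rad, forces in N, time in s.
With the tool pointing down it reaches from about 0.4 to 0.85 m from the base axis. Payload 10.4 kg.
Tool frame: the origin (TCP) lies at the very end of the fingers, on their centre line; the grasp point (between the pads) lies 19 mm behind it; z points along the fingers, y is the line along which they close (so a half turn about z gives the same grasp; the last joint's range is limited). The gripper opens to 87 mm and grips with 3 to 60 N. Pads are 19 mm wide; open, the fingers measure 117 mm over their backs; the gripper's body (75 mm by 190 mm) begins 51 mm behind the grasp point.
Start: joints at [1.297, 0.332, -0.065, 1.46, 0.022, 1.35, -0.088], TCP at [0.155, -0.605, 0.223] pointing down, gripper open.
Joint ranges: [-2.6, 2.6], [-0.5, 2.12], [-1.47, 1.34], [0.16, 2.42], [-1.27, 4.41], [0.06, 2.06], [-2.6, 2.6]. Speed limits (rad/s): [2.22, 2.22, 2.79, 2.79, 3.14, 3.14, 3.14].

### API

Orientations are given as a unit quaternion [x, y, z, w].
In Python, from bench import * gives the robot as it stands.
- The arm moves only by the tool carry_out, never from a script. Its argument "deltas" is a list of rows, each an object with "hand": the finger opening in mm, from 0 to 87; "dp": the shift along the tool's x, y, z each as a share of 250 mm, from -1 to 1, a list of three; "spin": the turn about the tool's z as a share of pi rad, from -1 to 1. In form: [{"hand": hand, "dp": [dx, dy, dz], "spin": spin}, ...]. A call has 1 to 20 rows; each row is the pose to reach, as a shift and turn from the pose commanded when the call began, along the tool's axes at that moment, turning the shorter way round; what a row does not reach only later rows make up. A row lasts 1/10 s, in which the tool goes at most 50 mm and 8.59 degrees, less where a joint would pass 70% of its speed; a pose out of reach is approached as far as the arm can. A call with a number of a shift or a turn outside -1 to 1 is refused whole. A call with a gripper value outside its range is refused whole. The fingers move at their own pace and stop on an object; "force" is the grip in N (left out, the last holds). Time passes only in rows, so rows that repeat a pose let the fingers close. It gives the time, the measured TCP pose, the force, the opening and the grip force at its end, in the units of the state.
- read_state(): the state, without advancing time (a new reading comes with each control period).
- camera(name): name is "scene" or "top"; returns the picture (384x512x3 uint8, red, green, blue); there is no depth.
- get_calibration(name): a dict with "fx", "fy", "cx", "cy" (pixels), "k1" (the pictures are not rectified: a ray, as slopes to the right and down, at radius r is drawn at 1 + k1 r^2 times it, then the intrinsics apply), "R" (3x3) and "t" (3): a world point X has camera coordinates R X + t. Camera axes: x right, y down, z forward; pixel columns grow to the right and rows downward; lengths in m; the calibration is good to about 2 mm. A picture is of the moment at which its call begins. get_calibration takes no time and is no camera call.
- close_job(): hands the job in; it is judged then, once.
The state is a dict: "time": time; "joint_positions": joint angles; "joint_vel": joint speeds; "joint_torque": joint torques, N m; "ee_pos": TCP position; "eef_rot": TCP orientation; "ft_force": force on the tool from outside, world axes, zero at the start; "torque": the same for the moment, N m; "width": finger opening in m; "grip_force": force on a finger pad.
Only numpy, scipy, OpenCV 4.12 (cv2) and the standard library are available. Lean on these libraries where they do the work, as an engineer would, in place of code of your own. Each camera call takes 0.05 s, during which the arm holds its last target. There are 200 camera calls.

### The job

The label printer's battery (the longer of the two packs in the charger) is charged: pull it out of its charger socket and lay it flat on the bare counter and let go, so that you can take it again by its middle and lay it in the printer's open battery bay, plug in the narrow end of the bay. Then put the loose battery cover over the bay and press it down until it clicks home, level with the deck all round. Leave the short pack plugged in and do not disturb the bottle, the tub or the trays.

Things in the scene. Friction and masses are not known exactly. Their poses are not given: they have to be found in the camera images.
- charger: Fixed light grey desk charger, 148 mm deep (its x -60 to +88), 224 mm wide, up to 80 mm high; origin on the counter, mid-width; front faces its -x. Two equal bays side by side slope 40 deg down towards its +x. Each bay: a bed with 20 mm cheeks beside the pack from the pack's x -4 to +20 mm, then a closed hood to x +47, then the plug socket. A pack pulls out straight up the slope, along its own -x
- socket_left (a point): Origin of a pack plugged into the bay at the charger's y = +55 mm: on the bed, 64 mm above the counter. Two sprung rollers inside the hood snap into the pack's side notches: about 8 to 15 N along the slope draws it past them within the first 15 mm; then it slides freely, clear of the charger after 65 mm
- socket_right (a point): The same for the bay at the charger's y = -55 mm
- pack: The printer's battery, the longer pack in the charger (either bay), black, 0.2 to 0.3 kg. Body 94 mm long (its x -47 to +47), 50 wide (y), 28 thick (z 0 to 28). Origin: centre of the broad underside; z up when flat. Plugged in, its x points 40 deg down the slope, its yaw is the charger's, and the end at x below -4 mm stands free, with finger room at both sides and nothing close beneath
- pack_plug (a point): Centre of the tip of the long pack's plug: 65 mm from the pack's origin along its x, 14 mm up. The plug is 18 mm long, 30 mm wide, 16 mm thick (pack x 47 to 65, z 6 to 22). The catch notches in the pack's sides are 3.5 mm deep at x 27 to 39
- short_pack: Another device's black pack in the other bay, 82 mm long in all (body x -17 to +47; width, thickness, plug and origin as on the long pack). It stays plugged in
- printer: Fixed white label printer, 210 mm deep (x), 160 wide (y), deck 65 high; on its front half a round grey roll cover 86 mm high. Origin: centre of its underside; front faces its -x. In the rear half of the deck is the open battery bay along its y: 100 mm long (y -59.5 to +40.5), 55 wide (x 17.5 to 72.5), then at the +y side a narrow end for the plug, 36 mm wide, 19 long. Bay floor 24 mm up
- bay (a point): Where the long pack's origin belongs: on the bay floor, in the printer's frame x 45, y -9.5, z 24 mm, with the pack's +x along the printer's +y (it goes in only that way)
- scoop (a point): Front edge of the finger scoops, at deck height. At the bay's middle (printer's y -24.5 to +5.5) an open scoop on either side of the pack reaches down to the bay floor and out to the printer's x -5 and +95, so upright fingers on the sides of the pack's middle go in with it; they can open to about 62 mm there to let go. Elsewhere the bay's walls stand close around the pack
- cover_seat (a point): Where the cover's origin belongs: printer's frame x 45, y 0, z 55 mm, on the ledge round the bay, in a recess 71 (x) by 140 mm (y), 10 mm below the deck. The cover's y lies along the printer's y, either way round. A sprung roller in each end wall holds the cover 7 to 10 mm proud until some 5 to 13 N pushes it past; it then snaps in, flush with the deck
- cover: Loose white battery cover, a plate 66 (x) by 135 (y) by 10 mm (128 long above a 2.5 mm foot), about 0.09 kg, lying flat on the counter, with a finger rib on top: 70 mm long along y, 12 mm wide, 14 mm high (z 10 to 24). Origin: centre of its underside
- squeeze_bottle: Bystander: ivory sauce squeeze bottle, 66 mm across, 178 mm high, origin at its foot
- tray_stack: Bystander: stack of white food trays, 130 by 180 by 46 mm, origin under its centre
- lidded_tub: Bystander: white round tub with lid, 106 mm across, 68 mm high, origin at its foot
Not all that is in view belongs to the job. Leave any green look-alike of the pack alone.

How it is judged:
On the way, in this order (a step that is already met when the one before it is completed fails the run):
1. the long pack is pulled clear of its socket in the fingers (distance of pack from where it was at the start of the episode above 0.05 m and contact force between the fingers and pack above 1 N), for 0.1 s.
2. the long pack lies flat on the counter, right side up, and is let go (height (world z) of pack between -0.006 and 0.006 m and angle between pack's own z axis and vertical below 0.1 rad and linear speed of pack below 0.03 m/s and contact force between the fingers and pack below 0.2 N), for 0.2 s.
3. the long pack lies home on the floor of the printer's bay, plug in the narrow end, and is let go (x of pack in the frame of printer between 0.04 and 0.05 m and y of pack in the frame of printer between -0.0155 and -0.0035 m and z of pack in the frame of printer between 0.02 and 0.0275 m and y of pack_plug in the frame of printer above 0.04 m and angle between pack's own z axis and vertical below 0.08 rad and contact force between the fingers and pack below 0.2 N), for 0.2 s.
At the end, for the whole second after the job is handed in: The long pack lies flat on the bay floor (within 5 mm across, 6 mm along, 4 mm in height), plug in the narrow end; the cover lies over it in its seat, level within 0.04 rad, its underside within 2.5 mm of the ledge; the short pack is still plugged in (within 8 mm); all at rest (x of pack in the frame of printer between 0.04 and 0.05 m and y of pack in the frame of printer between -0.0155 and -0.0035 m and z of pack in the frame of printer between 0.02 and 0.0275 m and y of pack_plug in the frame of printer above 0.04 m and angle between pack's own z axis and vertical below 0.08 rad and x of cover in the frame of cover_seat between -0.004 and 0.004 m and y of cover in the frame of cover_seat between -0.004 and 0.004 m and z of cover in the frame of cover_seat between -0.003 and 0.0025 m and angle between cover's own z axis and vertical below 0.04 rad and angle between the y axis of cover and the y axis of printer, either way round below 0.06 rad and linear speed of each of cover, pack below 0.02 m/s and distance of short_pack from where it was at the start of the episode below 0.008 m); the robot touches nothing.
It fails at once if the short pack is pulled from its socket (moved over 12 mm) (distance of short_pack from where it was at the start of the episode above 0.012 m).
It fails at once if the squeeze bottle is knocked (moved over 30 mm) (distance of squeeze_bottle from where it was at the start of the episode above 0.03 m).
It fails at once if the tray stack is knocked (moved over 30 mm) (distance of tray_stack from where it was at the start of the episode above 0.03 m).
It fails at once if the lidded tub is knocked (moved over 30 mm) (distance of lidded_tub from where it was at the start of the episode above 0.03 m).
It also fails if it takes over 67 s, if anything falls off the work surface, if the arm or the gripper's body presses on something with over 40 N, if the wrist force passes 120 N, or if a joint passes its speed limit or range.

## Working session

There is one attempt and no reset: what is moved stays moved. The work goes in short steps, Python scripts to look and compute and a tool call to move; the robot and the scene stay as the last step left them, time stands still between calls to the robot, and variables do not carry over. Pictures are saved under pics/ and viewed, at most 10 in all, crops included, and the job is handed in when it is done.

Besides the shell and the picture viewer there is one more tool, called after ">>>" as name(argument=value, ...), one argument or row to a line, values as JSON. carry_out: Moves the arm, as the interface text tells. Its arguments: {"type":"object","properties":{"deltas":{"type":"array","items":{"type":"object","properties":{"hand":{"type":"number"},"dp":{"type":"array","items":{"type":"number","minimum":-1,"maximum":1}},"spin":{"type":"number","minimum":-1,"maximum":1}}}},"force":{"type":"number"}},"required":["deltas"]}

```bash
mkdir -p pics; ls; python3 - <<'E'
from bench import *
import cv2
s=read_state();print(s)
for n in("scene","top"):
    cv2.imwrite(f"pics/{n}0.png",camera(n)[:,:,::-1]);print(n,get_calibration(n))
E
```

```text
pics
{'time': 0.0, 'joint_positions': array([ 1.29741399,  0.33285317, -0.06472681,  1.46095095,  0.02159179,
        1.34990741, -0.08848732]), 'joint_vel': array([ 0.00083861, -0.0001746 , -0.00050183,  0.00135377,  0.00112911,
        0.00059208,  0.00068889]), 'joint_torque': array([-6.59623911e-04, -6.23258972e+01,  2.50472955e-02, -3.89903104e+01,
       -6.12709089e-02,  3.97043838e-02,  1.28884353e-04]), 'ee_pos': array([ 0.155015  , -0.6050628 ,  0.22176109]), 'eef_rot': array([ 9.92144981e-01,  1.25091287e-01, -1.14066835e-04, -7.02591137e-04]), 'ft_force': array([0.88334328, 0.66566415, 0.22451323]), 'torque': array([-0.02991487,  0.02065005,  0.00577878]), 'grip_force': 0.0, 'width': 0.0872723726771478}
scene {'fx': 454.25137874391277, 'fy': 454.25137874391277, 'cx': 248.00347142942377, 'cy': 183.27136982429667, 'k1': -0.12061293922670856, 'R': array([[-0.6196411 ,  0.78484886, -0.00756151],
       [ 0.60967762,  0.47523083, -0.63438857],
       [-0.49430568, -0.39770332, -0.77297734]]), 't': array([ 0.24824239, -0.34078269,  1.62644619])}
top {'fx': 430.83336568497185, 'fy': 430.83336568497185, 'cx': 256.3246543312726, 'cy': 188.76411282800765, 'k1': -0.14327298185207113, 'R': array([[ 2.97927945e-02, -9.99555635e-01,  9.59810064e-04],
       [-9.92817271e-01, -2.97032369e-02, -1.15894715e-01],
       [ 1.15871725e-01,  2.49991142e-03, -9.93261040e-01]]), 't': array([0.09311145, 0.5563388 , 1.07264484])}
```

View pics/scene0.png

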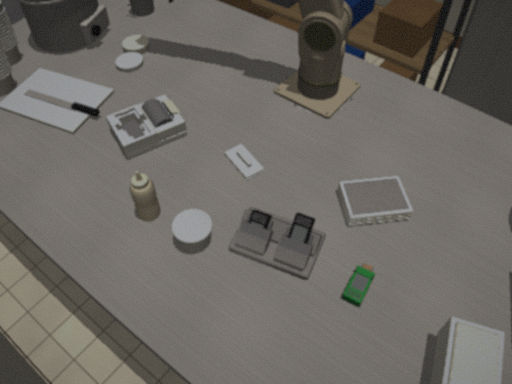

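View pics/top0.png

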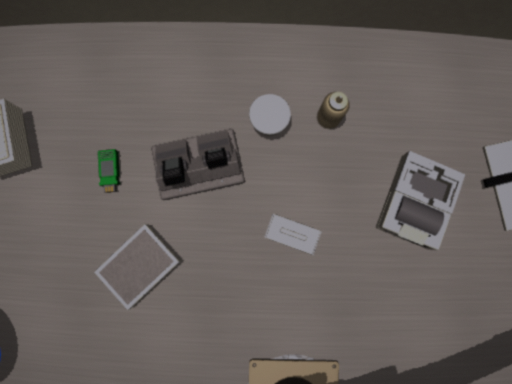

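The long pack candidates are the two black packs in the charger: top (173,171), which stands further out, and top (216,157), which is short. The green look-alike is at (108,165). The printer is at (425,200), the cover at (293,234) and the tub at (270,115). I'll confirm these in one enlarged montage.

```bash
cat > h.py <<'E'
import numpy as np, cv2
from bench import *
def cal(n):
    c=get_calibration(n);K=np.array([[c['fx'],0,c['cx']],[0,c['fy'],c['cy']],[0,0,1]]);return c,K,np.array([c['k1'],0,0,0.])
def ray(n,px):
    c,K,d=cal(n);p=cv2.undistortPoints(np.float64(px).reshape(-1,1,2),K,d).reshape(-1,2)
    R=c['R'];return -R.T@c['t'],np.c_[p,np.ones(len(p))]@R
def onz(n,px,z):
    o,d=ray(n,px);return o+d*((z-o[2])/d[:,2])[:,None]
def proj(n,X):
    c,K,d=cal(n);return cv2.projectPoints(np.float64(X).reshape(-1,1,3),cv2.Rodrigues(c['R'])[0],c['t'],K,d)[0].reshape(-1,2)
E
python3 - <<'E'
import cv2,numpy as np
t=cv2.imread('pics/top0.png');s=cv2.imread('pics/scene0.png')
f=lambda im,x,y,w,h:cv2.convertScaleAbs(cv2.resize(im[y:y+h,x:x+w],(400,300),interpolation=cv2.INTER_CUBIC),alpha=1.6)
# 100x75 -> x4
m=np.vstack([np.hstack([f(t,148,125,100,75),f(s,228,198,100,75)]),np.hstack([f(t,365,145,133,100),f(s,95,80,100,75)])])
cv2.imwrite('pics/m1.png',m)
E
```

```text
(no output)
```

View pics/m1.png

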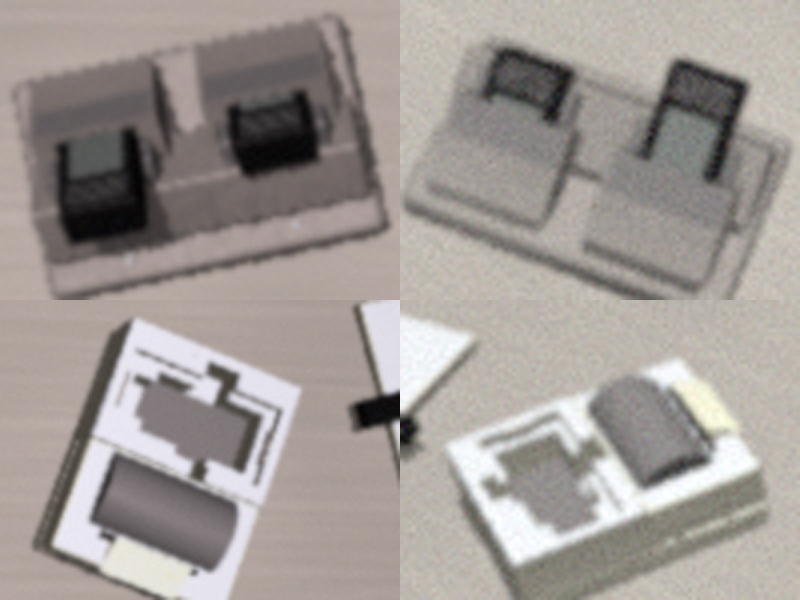

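The montage confirms it: the left-bay pack (top 173,171) is long with an exposed label, and the right one is a stub, so left is the target. The printer's bay lies in its rear half (up in the top view). Next I'll measure.

```bash
python3 - <<'E'
from h import *
np.set_printoptions(precision=4,suppress=True)
for n,boxes in (("top",dict(printer=(375,145,475,255),cover=(258,208,328,260),pack=(150,150,193,195),short=(196,140,236,175),charger=(140,120,255,205),tub=(245,90,298,140))),
          ("scene",dict(printer=(100,85,195,160),cover=(220,140,268,182),pack=(283,208,322,245),short=(245,205,276,232)))):
    im=np.mean([camera(n) for _ in range(4)],0).astype(np.uint8);hsv=cv2.cvtColor(im,cv2.COLOR_RGB2HSV);g=cv2.cvtColor(im,cv2.COLOR_RGB2GRAY)
    cv2.imwrite(f"pics/{n}m.png",im[:,:,::-1])
    for k,(x0,y0,x1,y1) in boxes.items():
        s=4;G=cv2.resize(g[y0:y1,x0:x1],None,fx=s,fy=s,interpolation=cv2.INTER_CUBIC)
        if k=='charger': continue
        t,m=cv2.threshold(G,0,255,cv2.THRESH_OTSU) if k in('printer','cover','tub') else (45,(G<45).astype(np.uint8)*255)
        cs,_=cv2.findContours(m,cv2.RETR_EXTERNAL,cv2.CHAIN_APPROX_NONE);c=max(cs,key=cv2.contourArea)
        toim=lambda p:(np.float64(p).reshape(-1,2)+.5)/s-.5+[x0,y0]
        h=cv2.convexHull(c);ap=cv2.approxPolyDP(h,6,True)
        print(n,k,t,'hull',np.round(toim(ap),1).tolist())
        z=dict(printer=.065,cover=.01,tub=.068).get(k)
        if z:
            P=onz(n,toim(c),z)[:,:2];r=cv2.minAreaRect((P*1000).astype(np.float32));print('   rect mm',np.round(r[0],1),np.round(r[1],1),round(r[2],2))
E
```

```text
top printer 90.0 hull [[474.4, 144.6], [474.4, 254.4], [374.6, 254.4], [374.6, 144.6]]
   rect mm [ 539.  -324.4] [286.7 274. ] 0.48
top cover 125.0 hull [[273.1, 213.9], [320.4, 231.4], [311.9, 253.1], [264.6, 236.6]]
   rect mm [441.3  12. ] [134.5  65.2] 71.61
top pack 45 hull [[180.9, 156.4], [187.6, 163.1], [190.6, 183.6], [175.9, 187.4], [165.1, 185.9], [162.4, 180.1], [161.4, 161.1]]
top short 45 hull [[223.9, 147.1], [227.9, 158.6], [227.1, 164.6], [208.4, 168.4], [205.1, 162.9], [204.4, 151.6]]
top tub 121.0 hull [[274.6, 94.1], [286.6, 102.4], [290.1, 114.9], [286.9, 123.6], [280.6, 129.9], [273.1, 132.6], [264.4, 132.4], [252.1, 123.9], [248.9, 114.6], [249.4, 107.6], [257.9, 96.6], [265.6, 93.9]]
   rect mm [744.3  81.8] [103.7 104.6] 47.99
scene printer 102.0 hull [[194.4, 84.6], [194.4, 159.4], [99.6, 159.4], [99.6, 84.6]]
   rect mm [ 537.3 -320.6] [383.3 331.9] 42.71
scene cover 136.0 hull [[225.4, 150.6], [241.6, 143.9], [262.9, 168.1], [246.1, 176.4]]
   rect mm [439.3  12.8] [127.4  64.7] 71.8
scene pack 45 hull [[297.1, 213.4], [313.6, 219.1], [306.1, 242.6], [287.9, 236.1]]
scene short 45 hull [[252.4, 210.6], [270.4, 215.6], [266.4, 227.9], [248.6, 221.4]]
```

```bash
python3 - <<'E'
from h import *
np.set_printoptions(precision=4,suppress=True)
s4=np.sin(np.radians(40));c4=np.cos(np.radians(40))
for n,(x0,y0,x1,y1),th in (("top",(375,145,475,255),(120,140,160)),("scene",(100,85,195,160),(135,150,165))):
  g=cv2.imread(f"pics/{n}m.png",0)
  s=4;G=cv2.resize(g[y0:y1,x0:x1],None,fx=s,fy=s,interpolation=cv2.INTER_CUBIC)
  for t in th:
    m=(G>t).astype(np.uint8);cs,_=cv2.findContours(m,cv2.RETR_EXTERNAL,cv2.CHAIN_APPROX_NONE);c=max(cs,key=cv2.contourArea)
    p=(np.float64(c).reshape(-1,2)+.5)/s-.5+[x0,y0];P=onz(n,p,.065)[:,:2];r=cv2.minAreaRect((P*1000).astype(np.float32));print(n,t,np.round(r[0],1),np.round(r[1],1),round(r[2],2))
    print(np.round(((cv2.approxPolyDP(cv2.convexHull(c),10,True).reshape(-1,2)+.5)/s-.5+[x0,y0]),1).tolist())
for k,x,sc,tp in(("long",.047,[(296.75,213),(315,216.75)],[(165,185.3),(184.4,183.2)]),("short",.017,[(251.5,209.8),(271,214)],[(207,168.5),(227.5,165)])):
    zb=.064+x*s4;zt=zb+.028*c4
    a=onz("scene",sc,zt);b=onz("top",tp,zb);print(k,'upper edge',a[:,:2].tolist(),'lower',b[:,:2].tolist())
print(onz("top",[(162.5,199),(245,182)],.0)[:,:2])
t=cv2.imread('pics/topm.png');q=cv2.imread('pics/scenem.png')
f=lambda im,x,y:cv2.convertScaleAbs(cv2.resize(im[y:y+60,x:x+80],(800,600),interpolation=cv2.INTER_CUBIC),alpha=1.7)
cv2.imwrite('pics/c1.png',np.vstack([np.hstack([cv2.resize(f(t,150,130),(400,300)),cv2.resize(f(q,240,200),(400,300))]),np.hstack([cv2.resize(f(t,390,150),(400,300)),cv2.resize(f(q,107,98),(400,300))])]))
E
```

```text
top 120 [ 532.5 -317.7] [160.  214.4] 69.43
[[409.9, 150.9], [464.4, 174.4], [438.1, 248.6], [401.1, 236.1], [382.6, 225.6]]
top 140 [ 580.9 -334.6] [153.  105.4] 68.92
[[397.1, 188.9], [410.1, 152.1], [462.6, 174.4], [460.4, 182.1], [425.6, 201.4]]Traceback (most recent call last):
  File "<stdin>", line 8, in <module>
ValueError: max() iterable argument is empty
```

```bash
python3 - <<'E'
from h import *
np.set_printoptions(precision=4,suppress=True)
s4=np.sin(np.radians(40));c4=np.cos(np.radians(40))
for n,(x0,y0,x1,y1),th in (("top",(375,145,475,255),(105,115,125)),("scene",(100,85,195,160),(115,125,135))):
  g=cv2.imread(f"pics/{n}m.png",0)
  s=4;G=cv2.resize(g[y0:y1,x0:x1],None,fx=s,fy=s,interpolation=cv2.INTER_CUBIC)
  for t in th:
    m=(G>t).astype(np.uint8);cs,_=cv2.findContours(m,cv2.RETR_EXTERNAL,cv2.CHAIN_APPROX_NONE);c=max(cs,key=cv2.contourArea)
    p=(np.float64(c).reshape(-1,2)+.5)/s-.5+[x0,y0];P=onz(n,p,.065)[:,:2];r=cv2.minAreaRect((P*1000).astype(np.float32));print(n,t,np.round(r[0],1),np.round(r[1],1),round(r[2],2))
    q=(cv2.approxPolyDP(cv2.convexHull(c),10,True).reshape(-1,2)+.5)/s-.5+[x0,y0]
    print(np.round(q,1).tolist(),np.round(onz(n,q,.065)[:,:2]*1000).tolist())
for k,x,sc,tp in(("long",.047,[(296.75,213),(315,216.75)],[(165,185.3),(184.4,183.2)]),("short",.017,[(251.5,209.8),(271,214)],[(207,168.5),(227.5,165)])):
    zb=.064+x*s4;zt=zb+.028*c4
    a=onz("scene",sc,zt);b=onz("top",tp,zb);print(k,'upper edge',a[:,:2].tolist(),'lower',b[:,:2].tolist())
print(onz("top",[(162.5,199),(245,182)],.0)[:,:2])
t=cv2.imread('pics/topm.png');q=cv2.imread('pics/scenem.png')
f=lambda im,x,y:cv2.convertScaleAbs(cv2.resize(im[y:y+60,x:x+80],(400,300),interpolation=cv2.INTER_CUBIC),alpha=1.7)
cv2.imwrite('pics/c1.png',np.vstack([np.hstack([f(t,155,135),f(q,240,200)]),np.hstack([f(t,390,150),f(q,107,98)])]))
E
```

```text
top 105 [ 532.3 -322. ] [169.7 218.9] 69.47
[[409.9, 149.9], [465.1, 173.9], [455.6, 212.6], [438.4, 249.9], [382.4, 226.1]] [[662.0, -282.0], [605.0, -431.0], [503.0, -402.0], [408.0, -354.0], [465.0, -208.0]]
top 115 [ 532.6 -318.1] [160.8 215.3] 69.46
[[409.9, 150.6], [464.6, 174.4], [438.1, 248.9], [382.6, 226.1]] [[660.0, -282.0], [603.0, -429.0], [411.0, -354.0], [465.0, -209.0]]
top 125 [ 532.5 -317.6] [158.9 213.2] 69.4
[[409.9, 151.1], [464.1, 174.4], [437.9, 248.4], [382.9, 225.9]] [[659.0, -281.0], [603.0, -428.0], [412.0, -353.0], [466.0, -209.0]]
scene 115 [ 522.2 -315.9] [172.3 237.1] 68.52
[[178.1, 100.6], [183.9, 121.6], [124.4, 145.6], [104.9, 113.9], [162.4, 93.1]] [[405.0, -291.0], [467.0, -205.0], [655.0, -276.0], [597.0, -437.0], [409.0, -360.0]]
scene 125 [ 529.  -316.1] [165.7 217.1] 69.16
[[184.1, 119.6], [123.6, 145.4], [105.9, 115.9], [164.6, 93.9]] [[460.0, -211.0], [655.0, -279.0], [602.0, -427.0], [407.0, -352.0]]
scene 135 [ 532.  -316.5] [161.4 207.5] 69.13
[[106.6, 115.9], [140.6, 103.1], [178.1, 112.6], [183.6, 120.6], [123.1, 144.9]] [[600.0, -425.0], [489.0, -382.0], [448.0, -249.0], [464.0, -209.0], [655.0, -281.0]]
long upper edge [[0.5731407356972856, 0.2931001732719775], [0.5546470631838948, 0.33565292317780776]] lower [[0.5479300833642621, 0.3322974190939682], [0.5544801689505489, 0.28485015516843465]]
short upper edge [[0.6240491613435075, 0.18878818151165644], [0.6038583672984209, 0.23623986415613502]] lower [[0.5953282989856603, 0.23354116246148118], [0.6055922277169306, 0.18289503030646856]]
[[0.5223 0.3575]
 [0.5742 0.1402]]
```

View pics/c1.png

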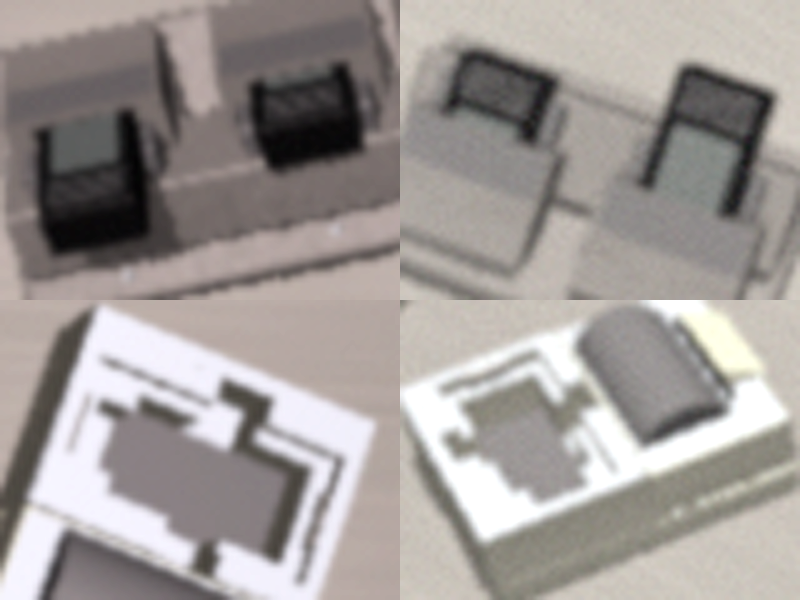

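```bash
python3 - <<'E'
from h import *
np.set_printoptions(precision=4,suppress=True)
s4=np.sin(np.radians(40));c4=np.cos(np.radians(40))
for yaw in (12.5,13.5):
  e=np.array([np.cos(np.radians(yaw)),np.sin(np.radians(yaw))])
  for k,x,sc,tp in(("long",.047,[(296.6,212.6),(315.4,218.6)],[(165.4,185),(184.6,182)]),("short",.017,[(252.4,210),(271.6,215.6)],[(208,168.4),(227.4,165)])):
    zb=.064+x*s4;zt=zb+.028*c4
    a=onz("scene",sc,zt)[:,:2];b=onz("top",tp,zb)[:,:2]
    ang=lambda d:np.degrees(np.arctan2(-d[0],d[1]))
    oa=a.mean(0)-e*.028*s4+e*x*c4;ob=b.mean(0)+e*x*c4
    print(k,ang(a[1]-a[0]),np.linalg.norm(a[1]-a[0]),ang(b[0]-b[1]),np.linalg.norm(b[1]-b[0]),'origin',oa,ob)
print(proj("top",[[.55,.25,0]]))
E
```

```text
long 15.994750250119553 0.04932507220214499 10.570119358399443 0.047652486946468786 origin [0.5831 0.3197] [0.5882 0.3157]
short 18.13402433229557 0.051999599384928374 11.713144851862067 0.048935929071083566 origin [0.6102 0.2146] [0.6133 0.2099]
long 15.994750250119553 0.04932507220214499 10.570119358399443 0.047652486946468786 origin [0.5831 0.32  ] [0.5881 0.3163]
short 18.13402433229557 0.051999599384928374 11.713144851862067 0.048935929071083566 origin [0.6102 0.2146] [0.6133 0.2101]
[[203.2436 189.8468]]
```

```bash
cat >> h.py <<'E'
from scipy.spatial.transform import Rotation as Ro
def pose():
    s=read_state();R=Ro.from_quat(s['eef_rot']).as_matrix();return s,R,np.degrees(np.arctan2(R[1,0],R[0,0]))
def go(*wps):
    "world x,y,z[,tool-x yaw deg] -> dp, spin"
    s,R,y=pose();print('t',round(s['time'],1),'tcp',s['ee_pos'].round(4),'yaw',round(y,2),'w',round(s['width'],4),'q',s['joint_positions'].round(2))
    for w in wps:
        d=R.T@(np.array(w[:3])-s['ee_pos'])/.25;yw=w[3] if len(w)>3 else y
        print(w,'dp',d.round(4),'spin',round(-((yw-y+180)%360-180)/180,4))
E
python3 -c "
from h import *
go((.40,-.3,.25),(.5,.0,.25,13.5),(.574,.315,.2,13.5))"
```

```text
t 0.5 tcp [ 0.1552 -0.6054  0.2225] yaw 14.37 w 0.0872 q [ 1.3   0.33 -0.06  1.46  0.02  1.35 -0.09]
(0.4, -0.3, 0.25) dp [ 1.252  -0.9404 -0.1098] spin -0.0
(0.5, 0.0, 0.25, 13.5) dp [ 1.9374 -2.0036 -0.1098] spin 0.0048
(0.574, 0.315, 0.2, 13.5) dp [ 2.5369 -3.1507  0.0902] spin 0.0048
```

>>> carry_out(
  deltas=[
    {"hand": 87, "dp": [0.95, -0.75, -0.1], "spin": 0},
    {"hand": 87, "dp": [0.95, -0.75, -0.1], "spin": 0},
    {"hand": 87, "dp": [0.95, -0.75, -0.1], "spin": 0},
    {"hand": 87, "dp": [0.95, -0.75, -0.1], "spin": 0},
    {"hand": 87, "dp": [0.95, -0.75, -0.1], "spin": 0},
    {"hand": 87, "dp": [0.95, -0.75, -0.1], "spin": 0},
    {"hand": 87, "dp": [1, -1, -0.1], "spin": 0},
    {"hand": 87, "dp": [1, -1, -0.1], "spin": 0},
  ],
  force=40,
)

```text
time: 1.3
ee_pos: [0.3365, -0.2969, 0.2479]
eef_rot: [0.992, 0.128, 0.0, 0.0]
ft_force: [0.2, -0.1, -0.0]
width: 0.0869
grip_force: 0.0
```

>>> carry_out(
  deltas=[
    {"hand": 87, "dp": [0.9, -1, 0], "spin": 0},
    {"hand": 87, "dp": [0.9, -1, 0], "spin": 0},
    {"hand": 87, "dp": [0.9, -1, 0], "spin": 0},
    {"hand": 87, "dp": [0.9, -1, 0], "spin": 0},
    {"hand": 87, "dp": [0.9, -1, 0], "spin": 0},
    {"hand": 87, "dp": [0.9, -1, 0], "spin": 0},
    {"hand": 87, "dp": [0.9, -1, 0], "spin": 0},
    {"hand": 87, "dp": [0.9, -1, 0], "spin": 0},
  ],
)

```text
time: 2.1
ee_pos: [0.4924, 0.0016, 0.2477]
eef_rot: [0.992, 0.128, 0.001, -0.001]
ft_force: [-0.6, -0.5, -0.0]
width: 0.0867
grip_force: 0.0
```

```bash
python3 -c "
from h import *
go((.574,.315,.2,13.5),(.574,.315,.0787,13.5))"
```

```text
t 2.1 tcp [0.4924 0.0016 0.2477] yaw 14.75 w 0.0867 q [ 0.61  0.07 -0.73  1.73  0.05  1.35 -1.44]
(0.574, 0.315, 0.2, 13.5) dp [ 0.6342 -1.1288  0.1939] spin 0.0069
(0.574, 0.315, 0.0787, 13.5) dp [ 0.6335 -1.1279  0.6791] spin 0.0069
```

>>> carry_out(
  deltas=[
    {"hand": 87, "dp": [0.63, -1, 0.19], "spin": 0.007},
    {"hand": 87, "dp": [0.63, -1, 0.19], "spin": 0.007},
    {"hand": 87, "dp": [0.63, -1, 0.19], "spin": 0.007},
    {"hand": 87, "dp": [0.63, -1, 0.19], "spin": 0.007},
    {"hand": 87, "dp": [0.63, -1, 0.19], "spin": 0.007},
    {"hand": 87, "dp": [0.63, -1, 0.19], "spin": 0.007},
    {"hand": 87, "dp": [0.63, -1, 0.19], "spin": 0.007},
    {"hand": 87, "dp": [0.63, -1, 0.19], "spin": 0.007},
  ],
)

```text
time: 2.9
ee_pos: [0.5815, 0.2785, 0.1989]
eef_rot: [0.993, 0.115, -0.001, 0.0]
ft_force: [0.7, -1.3, -0.0]
width: 0.0872
grip_force: 0.0
```

```bash
python3 -c "
from h import *
go((.574,.315,.16,13.5),(.574,.315,.0787,13.5))
cv2.imwrite('pics/t2.png',cv2.resize(cv2.convertScaleAbs(camera('scene')[170:290,210:370,::-1],alpha=1.6),(800,600),interpolation=2))"
```

```text
t 2.9 tcp [0.5815 0.2785 0.1989] yaw 13.2 w 0.0872 q [ 0.06  0.51 -0.81  1.4   0.37  1.39 -2.1 ]
(0.574, 0.315, 0.16, 13.5) dp [ 0.0043 -0.1492  0.1557] spin -0.0017
(0.574, 0.315, 0.0787, 13.5) dp [ 0.0048 -0.1492  0.4809] spin -0.0017
```

View pics/t2.png

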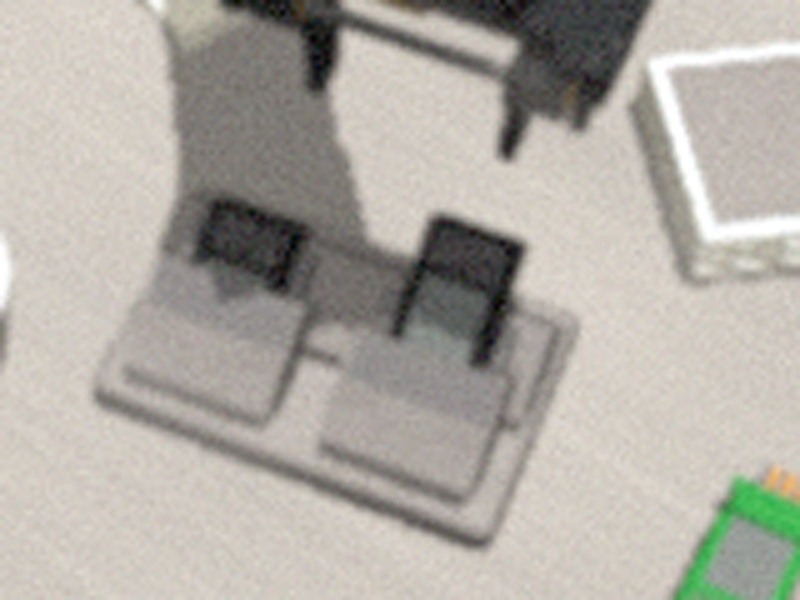

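>>> carry_out(
  deltas=[
    {"hand": 87, "dp": [0.004, -0.148, 0.15], "spin": 0},
    {"hand": 87, "dp": [0.004, -0.148, 0.15], "spin": 0},
    {"hand": 87, "dp": [0.004, -0.148, 0.25], "spin": 0},
    {"hand": 87, "dp": [0.004, -0.148, 0.35], "spin": 0},
    {"hand": 87, "dp": [0.004, -0.148, 0.42], "spin": 0},
    {"hand": 87, "dp": [0.004, -0.148, 0.48], "spin": 0},
    {"hand": 87, "dp": [0.004, -0.148, 0.48], "spin": 0},
    {"hand": 40, "dp": [0.004, -0.148, 0.48], "spin": 0},
    {"hand": 40, "dp": [0.004, -0.148, 0.48], "spin": 0},
    {"hand": 40, "dp": [0.004, -0.148, 0.48], "spin": 0},
    {"hand": 40, "dp": [0.004, -0.148, 0.48], "spin": 0},
    {"hand": 40, "dp": [0.004, -0.148, 0.48], "spin": 0},
    {"hand": 40, "dp": [0.004, -0.148, 0.48], "spin": 0},
    {"hand": 40, "dp": [0.004, -0.148, 0.48], "spin": 0},
  ],
  force=45,
)

```text
time: 4.35
ee_pos: [0.5744, 0.3142, 0.0803]
eef_rot: [0.993, 0.114, 0.0, 0.0]
ft_force: [-1.5, -2.4, 2.7]
width: 0.0497
grip_force: 45.0
```

```bash
python3 -c "
from h import *
s=read_state();print(s['ft_force'],s['grip_force'],s['width'])
import math
p=s['ee_pos'];y=math.radians(13.5)
f=lambda d:(p[0]-d*.766*math.cos(y),p[1]-d*.766*math.sin(y),p[2]+d*.643)
go(f(.02),f(.04),f(.075),f(.12))"
```

```text
[-1.53105939 -2.37175985  2.66967147] 44.96270892675966 0.04971421725649367
t 4.3 tcp [0.5744 0.3142 0.0803] yaw 13.11 w 0.0497 q [-0.02  0.63 -0.77  1.5   0.46  1.2  -2.21]
(np.float64(0.5594949619706342), np.float64(0.3106246667693778), np.float64(0.0931188968294985)) dp [-0.0613  0.0004 -0.0515] spin -0.0
(np.float64(0.5445982547901418), np.float64(0.30704828379510535), np.float64(0.10597889682949851)) dp [-0.1225  0.0009 -0.1029] spin -0.0
(np.float64(0.5185290172242801), np.float64(0.3007896135901285), np.float64(0.1284838968294985)) dp [-0.2298  0.0016 -0.1929] spin -0.0
(np.float64(0.48501142606817216), np.float64(0.29274275189801546), np.float64(0.1574188968294985)) dp [-0.3676  0.0026 -0.3087] spin -0.0
```

Gripped (50 mm, 45 N). Pulling up the slope.

>>> carry_out(
  deltas=[
    {"hand": 40, "dp": [-0.03, 0, -0.026], "spin": 0},
    {"hand": 40, "dp": [-0.061, 0, -0.0515], "spin": 0},
    {"hand": 40, "dp": [-0.09, 0, -0.077], "spin": 0},
    {"hand": 40, "dp": [-0.123, 0, -0.103], "spin": 0},
    {"hand": 40, "dp": [-0.16, 0.001, -0.135], "spin": 0},
    {"hand": 40, "dp": [-0.195, 0.001, -0.164], "spin": 0},
    {"hand": 40, "dp": [-0.23, 0.0015, -0.193], "spin": 0},
    {"hand": 40, "dp": [-0.3, 0.002, -0.25], "spin": 0},
    {"hand": 40, "dp": [-0.37, 0.0025, -0.31], "spin": 0},
    {"hand": 40, "dp": [-0.37, 0.0025, -0.31], "spin": 0},
  ],
)

```text
time: 5.35
ee_pos: [0.4826, 0.2934, 0.1596]
eef_rot: [0.993, 0.115, 0.001, 0.0]
ft_force: [0.4, 0.3, -2.0]
width: 0.0497
grip_force: 44.9
```

```bash
python3 -c "
from h import *
go()
print(proj('scene',[[.485,.293,.16]]),proj('top',[[.485,.293,.16]]))
a=camera('scene');b=camera('top')
f=lambda im:cv2.resize(cv2.convertScaleAbs(im[:,:,::-1],alpha=1.6),(400,300),interpolation=2)
cv2.imwrite('pics/t3.png',np.hstack([f(a[150:270,230:390]),f(b[110:260,100:300])]))"
```

```text
t 5.3 tcp [0.4826 0.2934 0.1596] yaw 13.21 w 0.0497 q [ 0.1   0.37 -0.88  1.67  0.3   1.24 -2.19]
[[317.72066918 180.36815617]] [[174.59851723 209.76389492]]
```

View pics/t3.png

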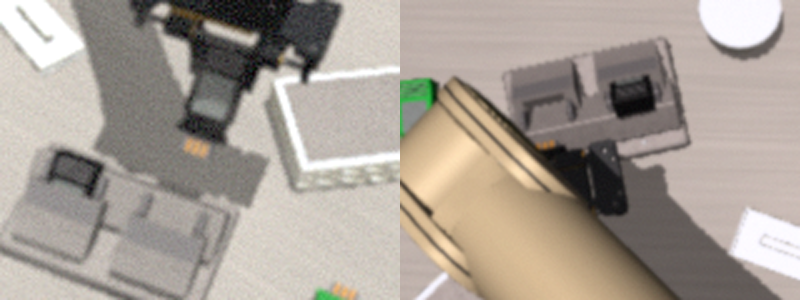

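```bash
python3 -c "
from h import *
go((.441,.160,.16),(.441,.16,.075),(.441,.16,.052))"
```

```text
t 5.5 tcp [0.4843 0.2924 0.1578] yaw 13.11 w 0.0495 q [ 0.1   0.37 -0.88  1.67  0.3   1.24 -2.19]
(0.441, 0.16, 0.16) dp [-0.2886  0.4765 -0.0086] spin -0.0
(0.441, 0.16, 0.075) dp [-0.2889  0.4762  0.3314] spin -0.0
(0.441, 0.16, 0.052) dp [-0.2889  0.4761  0.4234] spin -0.0
```

>>> carry_out(
  deltas=[
    {"hand": 40, "dp": [-0.1, 0.16, 0], "spin": 0},
    {"hand": 40, "dp": [-0.2, 0.32, 0], "spin": 0},
    {"hand": 40, "dp": [-0.289, 0.476, 0.05], "spin": 0},
    {"hand": 40, "dp": [-0.289, 0.476, 0.15], "spin": 0},
    {"hand": 40, "dp": [-0.289, 0.476, 0.25], "spin": 0},
    {"hand": 40, "dp": [-0.289, 0.476, 0.33], "spin": 0},
    {"hand": 40, "dp": [-0.289, 0.476, 0.36], "spin": 0},
    {"hand": 40, "dp": [-0.289, 0.476, 0.39], "spin": 0},
    {"hand": 40, "dp": [-0.289, 0.476, 0.41], "spin": 0},
    {"hand": 40, "dp": [-0.289, 0.476, 0.424], "spin": 0},
  ],
  force=45,
)

```text
time: 6.45
ee_pos: [0.4411, 0.1607, 0.0518]
eef_rot: [0.993, 0.114, -0.0, 0.0]
ft_force: [-8.2, -1.9, 14.4]
width: 0.0497
grip_force: 45.0
```

```bash
python3 -c "
from h import *
go((.441,.160,.16))
print(read_state()['ft_force'])
a=camera('scene')
print(proj('scene',[[.48,.16,.03]]))
f=lambda im:cv2.resize(cv2.convertScaleAbs(im[:,:,::-1],alpha=1.6),(560,420),interpolation=2)
cv2.imwrite('pics/t4.png',f(a[140:230,230:350]))"
```

```text
t 6.5 tcp [0.4411 0.1607 0.0518] yaw 13.12 w 0.0497 q [ 0.34  0.28 -0.86  2.01  0.26  0.96 -1.99]
(0.441, 0.16, 0.16) dp [-0.0009  0.0026 -0.4327] spin -0.0
[-8.21166094 -1.86913974 14.43877951]
[[274.5575995  186.36310667]]
```

View pics/t4.png

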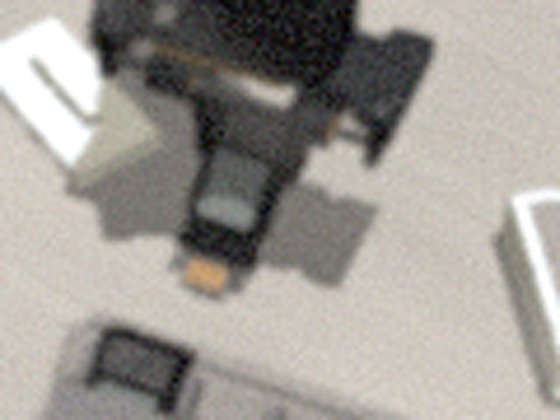

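>>> carry_out(
  deltas=[
    {"hand": 40, "dp": [-0.016, 0, 0.017], "spin": 0},
    {"hand": 40, "dp": [-0.033, 0, 0.034], "spin": 0},
    {"hand": 40, "dp": [-0.048, 0, 0.053], "spin": 0},
    {"hand": 40, "dp": [-0.061, 0, 0.072], "spin": 0},
    {"hand": 40, "dp": [-0.075, 0, 0.095], "spin": 0},
    {"hand": 40, "dp": [-0.086, 0, 0.117], "spin": 0},
    {"hand": 40, "dp": [-0.088, 0, 0.14], "spin": 0},
    {"hand": 40, "dp": [-0.088, 0, 0.16], "spin": 0},
    {"hand": 40, "dp": [-0.088, 0, 0.16], "spin": 0},
  ],
  force=12,
)

```text
time: 7.4
ee_pos: [0.4191, 0.1553, 0.0107]
eef_rot: [0.993, 0.114, -0.001, 0.0]
ft_force: [0.2, -0.3, -3.4]
width: 0.0498
grip_force: 12.0
```

>>> carry_out(
  deltas=[
    {"hand": 56, "dp": [0, 0, 0.01], "spin": 0},
    {"hand": 60, "dp": [0, 0, 0.01], "spin": 0},
    {"hand": 87, "dp": [0, 0, 0], "spin": 0},
    {"hand": 87, "dp": [0, 0, 0], "spin": 0},
    {"hand": 87, "dp": [0, 0, 0], "spin": 0},
    {"hand": 87, "dp": [0, 0, -0.1], "spin": 0},
    {"hand": 87, "dp": [0, 0, -0.3], "spin": 0},
    {"hand": 87, "dp": [0, 0, -0.5], "spin": 0},
    {"hand": 87, "dp": [-0.2, 0, -0.7], "spin": 0},
    {"hand": 87, "dp": [-0.2, 0.4, -0.7], "spin": 0},
    {"hand": 87, "dp": [-0.2, 0.7, -0.7], "spin": 0},
    {"hand": 87, "dp": [-0.2, 1, -0.7], "spin": 0},
    {"hand": 87, "dp": [-0.2, 1, -0.7], "spin": 0},
    {"hand": 87, "dp": [-0.2, 1, -0.7], "spin": 0},
  ],
)

```text
time: 8.8
ee_pos: [0.4273, -0.1, 0.1869]
eef_rot: [0.993, 0.114, 0.0, 0.001]
ft_force: [0.6, 0.7, 0.4]
width: 0.0871
grip_force: 0.0
```

```bash
python3 -c "
from h import *
np.set_printoptions(precision=4,suppress=True)
go()
print(proj('scene',[[.45,.16,.03]]),proj('top',[[.45,.16,.03]]))
f=lambda im:cv2.resize(cv2.convertScaleAbs(im[:,:,::-1],alpha=1.6),(400,300),interpolation=2)
a=camera('scene');b=camera('top')
cv2.imwrite('pics/t5.png',np.hstack([f(a[140:230,220:340]),f(b[180:270,170:290])]))
for n,im,x0,y0,x1,y1 in(('scene',a,235,150,320,225),('top',b,175,185,275,270)):
    g=cv2.cvtColor(im,cv2.COLOR_RGB2GRAY)[y0:y1,x0:x1];G=cv2.resize(g,None,fx=4,fy=4,interpolation=2)
    cs,_=cv2.findContours((G<50).astype(np.uint8),0,1)
    for c in cs:
        if cv2.contourArea(c)>1500:
            p=(c.reshape(-1,2)+.5)/4-.5+[x0,y0];r=cv2.minAreaRect((onz(n,p,.028)[:,:2]*1000).astype(np.float32));print(n,np.round(r[0],1),np.round(r[1],1),round(r[2],1))
"
```

```text
t 8.8 tcp [ 0.4273 -0.1     0.1869] yaw 13.11 w 0.0871 q [ 0.73 -0.03 -0.59  1.95 -0.02  1.22 -1.19]
[[280.6598 180.0239]] [[235.3616 228.5609]]
scene [592.  192.6] [44.  54.9] 21.8
scene [456.5 168.3] [97.7 50.3] 13.6
top [444.4 159.9] [92.9 50.4] 13.1
```

View pics/t5.png

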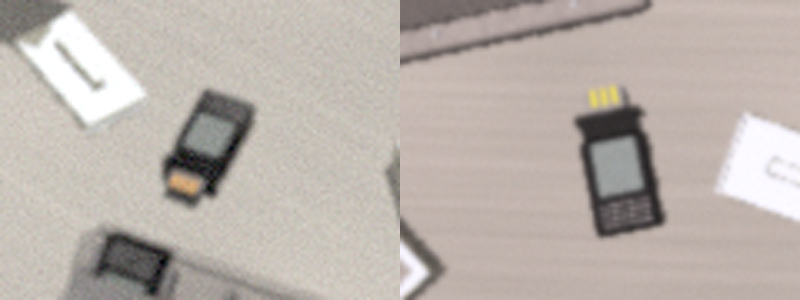

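```bash
python3 - <<'E'
from h import *
yaw=np.radians(-20.8);O=np.array([.533,-.318]);A=np.array([[np.cos(yaw),-np.sin(yaw)],[np.sin(yaw),np.cos(yaw)]])
for n in('top','scene'):
    g=cv2.imread(f'pics/{n}m.png',0)
    def prof(xs,ys,ax):
        X,Y=np.meshgrid(xs,ys,indexing='ij');P=np.c_[(np.c_[X.ravel(),Y.ravel()]/1000)@A.T+O,np.full(X.size,.065)]
        p=proj(n,P).astype(np.float32);v=cv2.remap(g,p[:,:1],p[:,1:],1).reshape(X.shape);return v.mean(ax).astype(int)
    a=np.arange
    print(n,'x84..112 @y-9.5',list(zip(a(84,114,2),prof(a(84,114,2),a(-17,-2,2),1))))
    print('y @x88',list(zip(a(-36,18,2),prof(a(84,92,2),a(-36,18,2),0))))
    print('x @y-9.5 front',list(zip(a(-14,12,2),prof(a(-14,12,2),a(-17,-2,2),1))))
    print('y edges deck @x60..100',list(zip(a(70,92,2),prof(a(88,100,2),a(70,92,2),0))),list(zip(a(-92,-70,2),prof(a(88,100,2),a(-92,-70,2),0))))
E
```

```text
top x84..112 @y-9.5 [(np.int64(84), np.int64(63)), (np.int64(86), np.int64(50)), (np.int64(88), np.int64(45)), (np.int64(90), np.int64(44)), (np.int64(92), np.int64(49)), (np.int64(94), np.int64(67)), (np.int64(96), np.int64(99)), (np.int64(98), np.int64(125)), (np.int64(100), np.int64(138)), (np.int64(102), np.int64(140)), (np.int64(104), np.int64(135)), (np.int64(106), np.int64(123)), (np.int64(108), np.int64(109)), (np.int64(110), np.int64(103)), (np.int64(112), np.int64(101))]
y @x88 [(np.int64(-36), np.int64(138)), (np.int64(-34), np.int64(138)), (np.int64(-32), np.int64(138)), (np.int64(-30), np.int64(137)), (np.int64(-28), np.int64(134)), (np.int64(-26), np.int64(125)), (np.int64(-24), np.int64(104)), (np.int64(-22), np.int64(73)), (np.int64(-20), np.int64(50)), (np.int64(-18), np.int64(42)), (np.int64(-16), np.int64(41)), (np.int64(-14), np.int64(43)), (np.int64(-12), np.int64(47)), (np.int64(-10), np.int64(52)), (np.int64(-8), np.int64(55)), (np.int64(-6), np.int64(58)), (np.int64(-4), np.int64(58)), (np.int64(-2), np.int64(58)), (np.int64(0), np.int64(59)), (np.int64(2), np
[... 3090 characters left out ...]
x60..100 [(np.int64(70), np.int64(155)), (np.int64(72), np.int64(155)), (np.int64(74), np.int64(153)), (np.int64(76), np.int64(148)), (np.int64(78), np.int64(140)), (np.int64(80), np.int64(130)), (np.int64(82), np.int64(116)), (np.int64(84), np.int64(101)), (np.int64(86), np.int64(89)), (np.int64(88), np.int64(83)), (np.int64(90), np.int64(79))] [(np.int64(-92), np.int64(113)), (np.int64(-90), np.int64(113)), (np.int64(-88), np.int64(114)), (np.int64(-86), np.int64(116)), (np.int64(-84), np.int64(118)), (np.int64(-82), np.int64(123)), (np.int64(-80), np.int64(129)), (np.int64(-78), np.int64(136)), (np.int64(-76), np.int64(142)), (np.int64(-74), np.int64(147)), (np.int64(-72), np.int64(150))]
```

```bash
python3 -c "
from h import *
go((.4445,.1595,.12),(.4445,.1595,.06),(.4445,.1595,.0045))"
```

```text
t 8.9 tcp [ 0.4272 -0.1042  0.1864] yaw 12.62 w 0.0871 q [ 0.74 -0.03 -0.58  1.94 -0.01  1.22 -1.19]
(0.4445, 0.1595, 0.12) dp [ 0.2979 -1.0145  0.2648] spin -0.0
(0.4445, 0.1595, 0.06) dp [ 0.2979 -1.0146  0.5048] spin -0.0
(0.4445, 0.1595, 0.0045) dp [ 0.2979 -1.0148  0.7268] spin -0.0
```

>>> carry_out(
  deltas=[
    {"hand": 87, "dp": [0.1, -0.3, 0], "spin": 0},
    {"hand": 87, "dp": [0.2, -0.6, 0.1], "spin": 0},
    {"hand": 87, "dp": [0.298, -0.9, 0.2], "spin": 0},
    {"hand": 87, "dp": [0.298, -1, 0.25], "spin": 0},
    {"hand": 87, "dp": [0.298, -1, 0.25], "spin": 0},
    {"hand": 87, "dp": [0.298, -1, 0.25], "spin": 0},
    {"hand": 87, "dp": [0.298, -1, 0.25], "spin": 0},
    {"hand": 87, "dp": [0.298, -1, 0.25], "spin": 0},
    {"hand": 87, "dp": [0.298, -1, 0.25], "spin": 0},
  ],
)

```text
time: 9.8
ee_pos: [0.4435, 0.1613, 0.1242]
eef_rot: [0.994, 0.113, 0.0, 0.0]
ft_force: [0.1, -0.3, -0.1]
width: 0.087
grip_force: 0.0
```

```bash
python3 -c "
from h import *
go((.4445,.1595,.06,13.1),(.4445,.1595,.0045,13.1))"
```

```text
t 9.8 tcp [0.4435 0.1613 0.1242] yaw 13.02 w 0.087 q [ 0.38  0.17 -0.88  1.94  0.14  1.1  -1.9 ]
(0.4445, 0.1595, 0.06, 13.1) dp [0.0023 0.0078 0.2569] spin -0.0005
(0.4445, 0.1595, 0.0045, 13.1) dp [0.0023 0.0076 0.4789] spin -0.0005
```

>>> carry_out(
  deltas=[
    {"hand": 87, "dp": [0.002, 0.008, 0.1], "spin": 0},
    {"hand": 87, "dp": [0.002, 0.008, 0.2], "spin": 0},
    {"hand": 87, "dp": [0.002, 0.008, 0.3], "spin": 0},
    {"hand": 87, "dp": [0.002, 0.008, 0.38], "spin": 0},
    {"hand": 87, "dp": [0.002, 0.008, 0.44], "spin": 0},
    {"hand": 87, "dp": [0.002, 0.008, 0.478], "spin": 0},
    {"hand": 87, "dp": [0.002, 0.008, 0.478], "spin": 0},
    {"hand": 87, "dp": [0.002, 0.008, 0.478], "spin": 0},
    {"hand": 40, "dp": [0.002, 0.008, 0.478], "spin": 0},
    {"hand": 40, "dp": [0.002, 0.008, 0.478], "spin": 0},
    {"hand": 40, "dp": [0.002, 0.008, 0.478], "spin": 0},
    {"hand": 40, "dp": [0.002, 0.008, 0.478], "spin": 0},
    {"hand": 40, "dp": [0.002, 0.008, 0.478], "spin": 0},
    {"hand": 40, "dp": [0.002, 0.008, 0.478], "spin": 0},
    {"hand": 40, "dp": [0.002, 0.008, 0.478], "spin": 0},
  ],
  force=30,
)

```text
time: 11.3
ee_pos: [0.4441, 0.1607, 0.0045]
eef_rot: [0.993, 0.114, 0.0, 0.0]
ft_force: [-1.2, -0.2, 1.3]
width: 0.0498
grip_force: 30.0
```

```bash
python3 -c "
from h import *
s,R,y=pose();print(s['ft_force'],s['grip_force'],s['width'],R[:,2])
go((.4445,.1595,.16,45),(.52,-.0,.16,69.2),(.572,-.342,.16,69.2))"
```

```text
[-1.15311842 -0.21611389  1.27955279] 30.000145160593092 0.049784608330271554 [ 1.00554164e-04 -8.43041808e-05 -9.99999991e-01]
t 11.3 tcp [0.4441 0.1607 0.0045] yaw 13.11 w 0.0498 q [ 0.28  0.37 -0.81  2.03  0.35  0.88 -2.06]
(0.4445, 0.1595, 0.16, 45) dp [ 5.000e-04  5.000e-03 -6.219e-01] spin -0.1772
(0.52, -0.0, 0.16, 69.2) dp [ 0.15    0.6949 -0.6218] spin -0.3116
(0.572, -0.342, 0.16, 69.2) dp [ 0.0423  2.0744 -0.6217] spin -0.3116
```

>>> carry_out(
  deltas=[
    {"hand": 40, "dp": [0, 0, -0.1], "spin": 0},
    {"hand": 40, "dp": [0, 0, -0.25], "spin": 0},
    {"hand": 40, "dp": [0, 0, -0.45], "spin": 0},
    {"hand": 40, "dp": [0, 0.1, -0.62], "spin": -0.04},
    {"hand": 40, "dp": [0.05, 0.25, -0.66], "spin": -0.08},
    {"hand": 40, "dp": [0.1, 0.4, -0.66], "spin": -0.12},
    {"hand": 40, "dp": [0.15, 0.55, -0.66], "spin": -0.16},
    {"hand": 40, "dp": [0.15, 0.7, -0.66], "spin": -0.2},
    {"hand": 40, "dp": [0.15, 0.85, -0.66], "spin": -0.24},
    {"hand": 40, "dp": [0.15, 1, -0.66], "spin": -0.28},
    {"hand": 40, "dp": [0.15, 1, -0.66], "spin": -0.31},
    {"hand": 40, "dp": [0.15, 1, -0.66], "spin": -0.31},
    {"hand": 40, "dp": [0.15, 1, -0.66], "spin": -0.31},
  ],
  force=40,
)

```text
time: 12.6
ee_pos: [0.537, -0.0734, 0.1692]
eef_rot: [0.825, 0.565, -0.0, -0.0]
ft_force: [0.4, -0.1, -2.4]
width: 0.0496
grip_force: 40.0
```

```bash
python3 -c "
from h import *
go((.572,-.342,.16,69.2),(.572,-.342,.1,69.2))"
```

```text
t 12.6 tcp [ 0.537  -0.0734  0.1692] yaw 68.8 w 0.0496 q [ 0.77  0.29 -0.83  1.72  0.22  1.23 -0.49]
(0.572, -0.342, 0.16, 69.2) dp [-0.9512  0.5192  0.0361] spin -0.0022
(0.572, -0.342, 0.1, 69.2) dp [-0.9513  0.5194  0.2761] spin -0.0022
```

>>> carry_out(
  deltas=[
    {"hand": 40, "dp": [-0.15, 0.08, 0], "spin": -0.002},
    {"hand": 40, "dp": [-0.32, 0.17, 0], "spin": -0.002},
    {"hand": 40, "dp": [-0.49, 0.26, 0], "spin": -0.002},
    {"hand": 40, "dp": [-0.66, 0.35, 0], "spin": -0.002},
    {"hand": 40, "dp": [-0.83, 0.45, 0], "spin": -0.002},
    {"hand": 40, "dp": [-0.951, 0.519, 0.05], "spin": -0.002},
    {"hand": 40, "dp": [-0.951, 0.519, 0.15], "spin": -0.002},
    {"hand": 40, "dp": [-0.951, 0.519, 0.23], "spin": -0.002},
    {"hand": 40, "dp": [-0.951, 0.519, 0.276], "spin": -0.002},
    {"hand": 40, "dp": [-0.951, 0.519, 0.276], "spin": -0.002},
    {"hand": 40, "dp": [-0.951, 0.519, 0.276], "spin": -0.002},
    {"hand": 40, "dp": [-0.951, 0.519, 0.276], "spin": -0.002},
  ],
)

```text
time: 13.8
ee_pos: [0.5736, -0.3428, 0.1021]
eef_rot: [0.823, 0.568, 0.0, 0.001]
ft_force: [-0.0, 0.0, -2.0]
width: 0.0498
grip_force: 40.0
```

```bash
python3 -c "
from h import *
print(read_state()['ft_force'])
go((.572,-.342,.07,69.2),(.572,-.342,.05,69.2),(.572,-.342,.029,69.2))"
```

```text
[-0.04423358  0.01830737 -1.9955149 ]
t 13.8 tcp [ 0.5736 -0.3428  0.1021] yaw 69.27 w 0.0498 q [ 0.93  0.6  -0.66  1.45  0.37  1.22 -0.13]
(0.572, -0.342, 0.07, 69.2) dp [ 0.0007 -0.0074  0.1283] spin 0.0004
(0.572, -0.342, 0.05, 69.2) dp [ 0.0007 -0.0075  0.2083] spin 0.0004
(0.572, -0.342, 0.029, 69.2) dp [ 0.0007 -0.0077  0.2923] spin 0.0004
```

>>> carry_out(
  deltas=[
    {"hand": 40, "dp": [0, -0.005, 0.06], "spin": 0},
    {"hand": 40, "dp": [0, -0.005, 0.11], "spin": 0},
    {"hand": 40, "dp": [0, -0.005, 0.14], "spin": 0},
    {"hand": 40, "dp": [0, -0.005, 0.16], "spin": 0},
    {"hand": 40, "dp": [0, -0.005, 0.18], "spin": 0},
    {"hand": 40, "dp": [0, -0.005, 0.2], "spin": 0},
    {"hand": 40, "dp": [0, -0.005, 0.21], "spin": 0},
    {"hand": 40, "dp": [0, -0.005, 0.21], "spin": 0},
  ],
  force=30,
)

```text
time: 14.6
ee_pos: [0.5715, -0.3423, 0.0477]
eef_rot: [0.823, 0.568, -0.0, -0.0]
ft_force: [0.1, -0.7, -2.6]
width: 0.0495
grip_force: 30.0
```

Free entry into the bay; continuing down.

>>> carry_out(
  deltas=[
    {"hand": 40, "dp": [0, 0, 0.015], "spin": 0},
    {"hand": 40, "dp": [0, 0, 0.03], "spin": 0},
    {"hand": 40, "dp": [0, 0, 0.045], "spin": 0},
    {"hand": 40, "dp": [0, 0, 0.06], "spin": 0},
    {"hand": 40, "dp": [0, 0, 0.07], "spin": 0},
    {"hand": 40, "dp": [0, 0, 0.078], "spin": 0},
    {"hand": 40, "dp": [0, 0, 0.078], "spin": 0},
  ],
)

```text
time: 15.3
ee_pos: [0.5717, -0.3424, 0.0287]
eef_rot: [0.823, 0.568, 0.0, 0.0]
ft_force: [0.4, 0.1, -2.1]
width: 0.0495
grip_force: 30.0
```

>>> carry_out(
  deltas=[
    {"hand": 40, "dp": [0, 0, 0.002], "spin": 0},
    {"hand": 54, "dp": [0, 0, 0.002], "spin": 0},
    {"hand": 58, "dp": [0, 0, 0.002], "spin": 0},
    {"hand": 59, "dp": [0, 0, 0], "spin": 0},
    {"hand": 59, "dp": [0, 0, 0], "spin": 0},
    {"hand": 59, "dp": [0, 0, -0.05], "spin": 0},
    {"hand": 59, "dp": [0, 0, -0.12], "spin": 0},
    {"hand": 59, "dp": [0, 0, -0.2], "spin": 0},
    {"hand": 59, "dp": [0, 0, -0.35], "spin": 0},
    {"hand": 87, "dp": [0, 0, -0.5], "spin": 0},
    {"hand": 87, "dp": [0.2, 0, -0.5], "spin": 0},
    {"hand": 87, "dp": [0.4, -0.1, -0.5], "spin": 0},
    {"hand": 87, "dp": [0.6, -0.2, -0.5], "spin": 0},
    {"hand": 87, "dp": [0.8, -0.3, -0.5], "spin": 0},
    {"hand": 87, "dp": [1, -0.4, -0.5], "spin": 0},
    {"hand": 87, "dp": [1, -0.5, -0.5], "spin": 0},
    {"hand": 87, "dp": [1, -0.6, -0.5], "spin": 0},
  ],
)

```text
time: 17.0
ee_pos: [0.5194, -0.0501, 0.1552]
eef_rot: [0.821, 0.571, 0.001, 0.0]
ft_force: [0.3, 0.4, 0.3]
width: 0.0868
grip_force: 0.0
```

```bash
python3 - <<'E'
from h import *
go((.4405,.012,.12,71.6))
b=camera('top');a=camera('scene')
cv2.imwrite('pics/topp.png',b[:,:,::-1]);cv2.imwrite('pics/scenep.png',a[:,:,::-1])
f=lambda im:cv2.resize(cv2.convertScaleAbs(im[:,:,::-1],alpha=1.6),(400,300),interpolation=2)
cv2.imwrite('pics/t6.png',np.hstack([f(b[145:220,380:480]),f(a[85:160,95:195])]))
E
```

```text
t 17.0 tcp [ 0.5194 -0.0501  0.1552] yaw 69.67 w 0.0868 q [ 0.76  0.25 -0.84  1.79  0.2   1.19 -0.5 ]
(0.4405, 0.012, 0.12, 71.6) dp [ 0.1233 -0.3826  0.1402] spin -0.0107
```

View pics/t6.png

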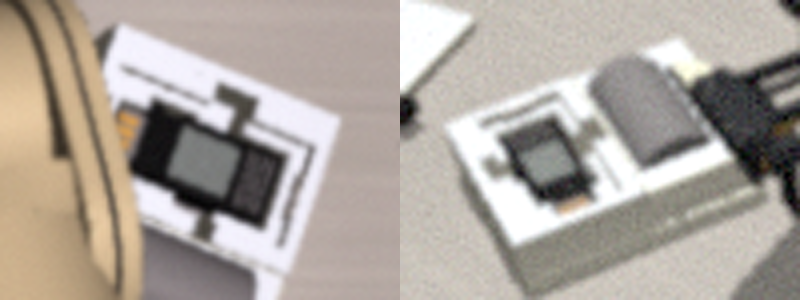

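The pack lies seated in the bay: label up, plug (gold) at the narrow +y end, around (125,125) in the crop. Next is the cover.

>>> carry_out(
  deltas=[
    {"hand": 87, "dp": [0.123, -0.2, 0], "spin": 0},
    {"hand": 60, "dp": [0.123, -0.383, 0.1], "spin": -0.011},
    {"hand": 40, "dp": [0.123, -0.383, 0.2], "spin": -0.011},
    {"hand": 40, "dp": [0.123, -0.383, 0.3], "spin": -0.011},
    {"hand": 40, "dp": [0.123, -0.383, 0.35], "spin": -0.011},
    {"hand": 40, "dp": [0.123, -0.383, 0.35], "spin": -0.011},
    {"hand": 40, "dp": [0.123, -0.383, 0.35], "spin": -0.011},
    {"hand": 40, "dp": [0.123, -0.383, 0.35], "spin": -0.011},
  ],
  force=30,
)

```text
time: 17.9
ee_pos: [0.4423, 0.0072, 0.0672]
eef_rot: [0.813, 0.582, 0.001, 0.001]
ft_force: [0.1, -0.0, -0.2]
width: 0.0428
grip_force: 0.0
```

```bash
python3 -c "
from h import *
go((.4405,.0122,.03,71.6),(.4405,.0122,.0125,71.6))"
```

```text
t 17.9 tcp [0.4423 0.0072 0.0672] yaw 71.23 w 0.0428 q [ 0.74  0.19 -0.9   2.06  0.18  0.97 -0.58]
(0.4405, 0.0122, 0.03, 71.6) dp [ 0.0166 -0.0135  0.1486] spin -0.002
(0.4405, 0.0122, 0.0125, 71.6) dp [ 0.0165 -0.0136  0.2186] spin -0.002
```

>>> carry_out(
  deltas=[
    {"hand": 40, "dp": [0.017, -0.013, 0.05], "spin": -0.002},
    {"hand": 40, "dp": [0.017, -0.013, 0.1], "spin": -0.002},
    {"hand": 40, "dp": [0.017, -0.013, 0.15], "spin": -0.002},
    {"hand": 40, "dp": [0.017, -0.013, 0.19], "spin": -0.002},
    {"hand": 40, "dp": [0.017, -0.013, 0.218], "spin": -0.002},
    {"hand": 40, "dp": [0.017, -0.013, 0.218], "spin": -0.002},
    {"hand": 5, "dp": [0.017, -0.013, 0.218], "spin": -0.002},
    {"hand": 5, "dp": [0.017, -0.013, 0.218], "spin": -0.002},
    {"hand": 5, "dp": [0.017, -0.013, 0.218], "spin": -0.002},
    {"hand": 5, "dp": [0.017, -0.013, 0.218], "spin": -0.002},
    {"hand": 5, "dp": [0.017, -0.013, 0.218], "spin": -0.002},
    {"hand": 5, "dp": [0.017, -0.013, 0.218], "spin": -0.002},
  ],
  force=30,
)

```text
time: 19.1
ee_pos: [0.4395, 0.0122, 0.0115]
eef_rot: [0.811, 0.585, 0.0, 0.0]
ft_force: [0.2, -0.5, 0.1]
width: 0.0115
grip_force: 30.0
```

```bash
python3 -c "
from h import *
s=read_state();print(s['ft_force'],s['grip_force'],s['width'])
go((.4405,.0122,.15,71.6),(.53,-.15,.15,69.2),(.5755,-.3331,.15,69.2))"
```

```text
[ 0.24458962 -0.49924593  0.08008099] 29.99968707561493 0.011504061599555228
t 19.1 tcp [0.4395 0.0122 0.0115] yaw 71.61 w 0.0115 q [ 0.67  0.29 -0.86  2.11  0.29  0.86 -0.69]
(0.4405, 0.0122, 0.15, 71.6) dp [ 0.0012  0.004  -0.554 ] spin 0.0
(0.53, -0.15, 0.15, 69.2) dp [-0.5015  0.5484 -0.5538] spin 0.0134
(0.5755, -0.3331, 0.15, 69.2) dp [-1.139   0.9523 -0.5537] spin 0.0134
```

>>> carry_out(
  deltas=[
    {"hand": 5, "dp": [0, 0, -0.1], "spin": 0},
    {"hand": 5, "dp": [0, 0, -0.25], "spin": 0},
    {"hand": 5, "dp": [0, 0, -0.4], "spin": 0},
    {"hand": 5, "dp": [-0.1, 0.1, -0.55], "spin": 0},
    {"hand": 5, "dp": [-0.22, 0.24, -0.55], "spin": 0},
    {"hand": 5, "dp": [-0.35, 0.38, -0.55], "spin": 0.013},
    {"hand": 5, "dp": [-0.5, 0.5, -0.55], "spin": 0.013},
    {"hand": 5, "dp": [-0.65, 0.6, -0.55], "spin": 0.013},
    {"hand": 5, "dp": [-0.8, 0.7, -0.55], "spin": 0.013},
    {"hand": 5, "dp": [-0.92, 0.82, -0.55], "spin": 0.013},
    {"hand": 5, "dp": [-1, 0.92, -0.55], "spin": 0.013},
    {"hand": 5, "dp": [-1, 0.95, -0.55], "spin": 0.013},
    {"hand": 5, "dp": [-1, 0.95, -0.55], "spin": 0.013},
    {"hand": 5, "dp": [-1, 0.95, -0.55], "spin": 0.013},
  ],
  force=40,
)

```text
time: 20.5
ee_pos: [0.5858, -0.2984, 0.1487]
eef_rot: [0.822, 0.569, 0.0, -0.0]
ft_force: [0.7, 0.7, -1.3]
width: 0.0113
grip_force: 40.0
```

```bash
python3 -c "
from h import *
print(read_state()['ft_force'])
go((.5755,-.3331,.1,69.2),(.5755,-.3331,.08,69.2),(.5755,-.3331,.066,69.2))"
```

```text
[ 0.66835305  0.65706332 -1.29673643]
t 20.5 tcp [ 0.5858 -0.2984  0.1487] yaw 69.36 w 0.0113 q [ 0.89  0.54 -0.69  1.43  0.34  1.29 -0.18]
(0.5755, -0.3331, 0.1, 69.2) dp [-0.1446  0.0103  0.1949] spin 0.0009
(0.5755, -0.3331, 0.08, 69.2) dp [-0.1446  0.0104  0.2749] spin 0.0009
(0.5755, -0.3331, 0.066, 69.2) dp [-0.1447  0.0104  0.3309] spin 0.0009
```

>>> carry_out(
  deltas=[
    {"hand": 5, "dp": [-0.07, 0.006, 0], "spin": 0.001},
    {"hand": 5, "dp": [-0.142, 0.006, 0.05], "spin": 0.001},
    {"hand": 5, "dp": [-0.142, 0.006, 0.12], "spin": 0.001},
    {"hand": 5, "dp": [-0.142, 0.006, 0.18], "spin": 0.001},
    {"hand": 5, "dp": [-0.142, 0.006, 0.22], "spin": 0.001},
    {"hand": 5, "dp": [-0.142, 0.006, 0.25], "spin": 0.001},
    {"hand": 5, "dp": [-0.142, 0.006, 0.27], "spin": 0.001},
    {"hand": 5, "dp": [-0.142, 0.006, 0.28], "spin": 0.001},
    {"hand": 5, "dp": [-0.142, 0.006, 0.28], "spin": 0.001},
  ],
)

```text
time: 21.4
ee_pos: [0.575, -0.3335, 0.079]
eef_rot: [0.824, 0.567, 0.0, 0.0]
ft_force: [0.5, -0.5, -0.9]
width: 0.0113
grip_force: 40.0
```

```bash
python3 -c "
from h import *
s=read_state();print(s['ft_force'],s['torque'])
go((.5755,-.3331,.066,69.2))"
```

```text
[ 0.47778785 -0.46585992 -0.9446801 ] [-0.0272773  -0.09462695  0.02012051]
t 21.4 tcp [ 0.575  -0.3335  0.079 ] yaw 69.1 w 0.0113 q [ 0.92  0.61 -0.65  1.48  0.39  1.18 -0.16]
(0.5755, -0.3331, 0.066, 69.2) dp [0.0022 0.0015 0.0521] spin -0.0005
```

Underside is about 2 mm above the deck and well centred. Lowering in small steps.

>>> carry_out(
  deltas=[
    {"hand": 5, "dp": [0, 0, 0.008], "spin": 0},
    {"hand": 5, "dp": [0, 0, 0.016], "spin": 0},
    {"hand": 5, "dp": [0, 0, 0.022], "spin": 0},
    {"hand": 5, "dp": [0, 0, 0.022], "spin": 0},
  ],
  force=50,
)

```text
time: 21.8
ee_pos: [0.5751, -0.3334, 0.0738]
eef_rot: [0.824, 0.567, 0.0, 0.0]
ft_force: [1.0, 1.7, 0.3]
width: 0.0112
grip_force: 50.0
```

>>> carry_out(
  deltas=[
    {"hand": 5, "dp": [0, 0, 0.006], "spin": 0},
    {"hand": 5, "dp": [0, 0, 0.012], "spin": 0},
    {"hand": 5, "dp": [0, 0, 0.018], "spin": 0},
    {"hand": 5, "dp": [0, 0, 0.018], "spin": 0},
  ],
)

```text
time: 22.2
ee_pos: [0.5746, -0.3336, 0.0684]
eef_rot: [0.824, 0.567, -0.0, -0.0]
ft_force: [2.7, 0.1, -1.6]
width: 0.0112
grip_force: 50.0
```

>>> carry_out(
  deltas=[
    {"hand": 5, "dp": [0, 0, 0.005], "spin": 0},
    {"hand": 5, "dp": [0, 0, 0.01], "spin": 0},
    {"hand": 5, "dp": [0, 0, 0.014], "spin": 0},
    {"hand": 5, "dp": [0, 0, 0.014], "spin": 0},
  ],
)

```text
time: 22.6
ee_pos: [0.5746, -0.3336, 0.0666]
eef_rot: [0.824, 0.567, -0.0, -0.0]
ft_force: [-4.8, 2.5, 9.3]
width: 0.0114
grip_force: 50.0
```

>>> carry_out(
  deltas=[
    {"hand": 5, "dp": [0, 0, 0.006], "spin": 0},
    {"hand": 5, "dp": [0, 0, 0.006], "spin": 0},
    {"hand": 24, "dp": [0, 0, 0], "spin": 0},
    {"hand": 28, "dp": [0, 0, -0.006], "spin": 0},
    {"hand": 28, "dp": [0, 0, -0.006], "spin": 0},
    {"hand": 28, "dp": [0, 0, -0.05], "spin": 0},
    {"hand": 28, "dp": [0, 0, -0.15], "spin": 0},
    {"hand": 28, "dp": [0, 0, -0.3], "spin": 0},
    {"hand": 28, "dp": [0, 0, -0.5], "spin": 0},
    {"hand": 28, "dp": [0.2, -0.1, -0.5], "spin": 0},
    {"hand": 28, "dp": [0.4, -0.2, -0.5], "spin": 0},
    {"hand": 28, "dp": [0.6, -0.3, -0.5], "spin": 0},
    {"hand": 28, "dp": [0.8, -0.5, -0.5], "spin": 0},
    {"hand": 28, "dp": [1, -0.7, -0.5], "spin": 0},
    {"hand": 28, "dp": [1, -0.9, -0.5], "spin": 0},
    {"hand": 28, "dp": [1, -1, -0.5], "spin": 0},
    {"hand": 28, "dp": [1, -1, -0.5], "spin": 0},
    {"hand": 28, "dp": [1, -1, -0.5], "spin": 0},
  ],
)

```text
time: 24.4
ee_pos: [0.4288, -0.009, 0.1911]
eef_rot: [0.823, 0.568, -0.001, 0.002]
ft_force: [-0.5, 0.4, 0.4]
width: 0.0277
grip_force: 0.0
```

```bash
python3 - <<'E'
from h import *
b=camera('top');a=camera('scene')
f=lambda im:cv2.resize(cv2.convertScaleAbs(im[:,:,::-1],alpha=1.4),(400,300),interpolation=2)
cv2.imwrite('pics/t7.png',np.vstack([np.hstack([f(b[145:205,395:475]),f(a[95:155,100:180])]),np.hstack([f(b[120:195,140:240]),f(a[80:260,60:300])])]))
E
```

```text
(no output)
```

View pics/t7.png

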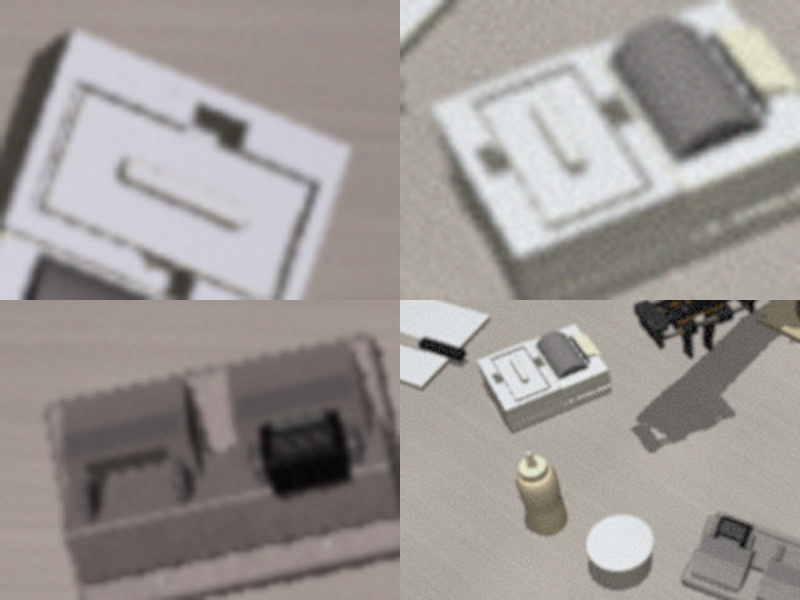

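The cover looks flush and aligned in both views, the short pack is still plugged in, and the bystanders are undisturbed. I'll tap both cover ends with closed fingers to confirm it clicked in.

```bash
python3 -c "
from h import *
y=np.array([.355,.935]);c=np.array([.5755,-.3331])
for s in(.052,-.052): print(c+s*y)
go((.594,-.2845,.12,69.2))"
```

```text
[ 0.59396 -0.28448]
[ 0.55704 -0.38172]
t 24.5 tcp [ 0.4309 -0.0112  0.1912] yaw 69.1 w 0.0276 q [ 0.86 -0.05 -0.9   1.95 -0.04  1.23 -0.39]
(0.594, -0.2845, 0.12, 69.2) dp [-0.7879  0.999   0.2879] spin -0.0006
```

>>> carry_out(
  deltas=[
    {"hand": 0, "dp": [-0.15, 0.2, 0], "spin": 0},
    {"hand": 0, "dp": [-0.3, 0.38, 0], "spin": 0},
    {"hand": 0, "dp": [-0.45, 0.56, 0], "spin": 0},
    {"hand": 0, "dp": [-0.6, 0.75, 0], "spin": 0},
    {"hand": 0, "dp": [-0.788, 0.999, 0.1], "spin": 0},
    {"hand": 0, "dp": [-0.788, 0.999, 0.25], "spin": 0},
    {"hand": 0, "dp": [-0.788, 0.999, 0.38], "spin": 0},
    {"hand": 0, "dp": [-0.788, 0.999, 0.44], "spin": 0},
    {"hand": 0, "dp": [-0.788, 0.999, 0.47], "spin": 0},
    {"hand": 0, "dp": [-0.788, 0.999, 0.49], "spin": 0},
    {"hand": 0, "dp": [-0.788, 0.999, 0.5], "spin": 0},
    {"hand": 0, "dp": [-0.788, 0.999, 0.505], "spin": 0},
    {"hand": 0, "dp": [-0.788, 0.999, 0.51], "spin": 0},
    {"hand": 0, "dp": [-0.788, 0.999, 0.51], "spin": 0},
  ],
)

```text
time: 25.9
ee_pos: [0.5943, -0.284, 0.0656]
eef_rot: [0.824, 0.567, 0.0, 0.001]
ft_force: [-3.0, 1.1, 9.1]
width: 0.0005
grip_force: 4.3
```

>>> carry_out(
  deltas=[
    {"hand": 0, "dp": [0, 0, -0.1], "spin": 0},
    {"hand": 0, "dp": [0, 0, -0.14], "spin": 0},
    {"hand": 0, "dp": [-0.15, 0, -0.14], "spin": 0},
    {"hand": 0, "dp": [-0.3, 0, -0.14], "spin": 0},
    {"hand": 0, "dp": [-0.416, 0, -0.14], "spin": 0},
    {"hand": 0, "dp": [-0.416, 0, -0.1], "spin": 0},
    {"hand": 0, "dp": [-0.416, 0, -0.06], "spin": 0},
    {"hand": 0, "dp": [-0.416, 0, -0.03], "spin": 0},
    {"hand": 0, "dp": [-0.416, 0, -0.015], "spin": 0},
    {"hand": 0, "dp": [-0.416, 0, -0.005], "spin": 0},
    {"hand": 0, "dp": [-0.416, 0, 0], "spin": 0},
    {"hand": 0, "dp": [-0.416, 0, 0], "spin": 0},
  ],
)

```text
time: 27.1
ee_pos: [0.5568, -0.3795, 0.0655]
eef_rot: [0.823, 0.568, -0.0, -0.0]
ft_force: [-10.4, 6.8, 20.8]
width: 0.0003
grip_force: 10.3
```

Both ends are at z ≈ 0.0655, so the cover is flush. Retreating and handing in.

>>> carry_out(
  deltas=[
    {"hand": 0, "dp": [0, 0, -0.05], "spin": 0},
    {"hand": 0, "dp": [0, 0, -0.2], "spin": 0},
    {"hand": 0, "dp": [0, 0, -0.4], "spin": 0},
    {"hand": 0, "dp": [0, 0, -0.5], "spin": 0},
    {"hand": 0, "dp": [0, 0, -0.5], "spin": 0},
    {"hand": 0, "dp": [0, 0, -0.5], "spin": 0},
  ],
)

```text
time: 27.7
ee_pos: [0.5568, -0.3807, 0.1884]
eef_rot: [0.823, 0.567, 0.0, 0.001]
ft_force: [-0.3, 0.6, -0.8]
width: 0.0005
grip_force: 0.0
```

```bash
python3 -c "
from h import *
go();print(read_state()['ft_force'])
print(close_job())"
```

```text
t 27.7 tcp [ 0.5568 -0.3807  0.1884] yaw 69.14 w 0.0005 q [ 0.99  0.55 -0.68  1.33  0.34  1.38 -0.04]
[-0.31944618  0.61456666 -0.81684503]
the job is handed in; nothing more can be done
None
```

The job is handed in at 27.7 s of 67 s (no verdict came back): the long pack lies in the printer's bay with its plug in the narrow end, the cover is pressed level with the deck at both ends, and the short pack is still plugged in.

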